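Unlock the probe fixture and hold its ratchet lever at the third click

TASK

On the probe fixture, turn the bar-shaped lock knob clockwise until it clicks past its detent, which draws the bolt out of the ratchet wheel. Then take the lever by its upright black handle and swing it forward exactly three clicks, not four, so that the probe feeds towards the spigot for a reading, and finish while still holding the handle there, with the lever at rest. Leave the knob past its click and the other things on the bench and on the base plate where they are.

Things in the scene. Friction and masses are not known exactly. Their poses are not given: they have to be found in the camera images.
- fixture: probe fixture, fixed to the bench: grey base plate 150 (x) x 245 (y) x 18 mm with a ratchet lever, a lock knob and, along the back, a sliding probe that points at a turned spigot (46 mm across, 40 mm high). Origin: underside, 5 mm in front of the plate's middle; x to the back (away from the robot), y left, z up. Place and yaw (up to 17 degrees either way) change
- lever_pivot (a point): point on the lever's vertical pivot axis, on top of the base plate, at x 0, y +30 mm of the fixture; axes as the fixture's. Round it lies the ratchet wheel, 84 mm across; wheel and lever hub stand up to 66 mm, the bolt guide between wheel and knob up to 32 mm above the bench
- lever_handle (a point): point on the axis of the lever's upright round handle, 88 mm above the bench. The handle is a plain black post 18 mm thick on the end of the lever arm, 115 mm from the pivot axis, free from 53 to 112 mm above the bench, to be gripped from above. Its x axis points along the arm, away from the pivot
- lever (a joint): ratchet lever angle in rad, 0 to 1.40, growing as it swings forward: counter-clockwise from above, the handle crossing the fixture's front from left to right. At 0 the arm points 150.2 degrees counter-clockwise from the fixture's x axis. Starts at 0 to 0.12; while locked it stops dead at about 0.14. It stays where it is left
- pawl_point (a point): where the spring pawl bears on the ratchet wheel, on its left, 27 mm above the bench. Unlocked, the lever swings lightly (under 1 N at the handle) to 0.15 rad, then the pawl resists: 7 N at the handle, fading to 2 N, then it snaps over. Clicks at about 0.32, 0.56, 0.80 (third) and 1.04 rad, one per 0.24 rad (27 mm at the handle)
- pawl_house: small dark steel block, 22 x 14 x 18 mm, on the base plate left of the wheel, that guides the pawl; fixed to the plate, origin at the middle of its underside. After each click the lever rests 0.015 rad past it and swings lightly for another 0.055 rad before the next resistance begins (0.39, 0.63, 0.87 rad); the pawl holds it against going back, up to about 15 N at the handle
- knob_axis (a point): point on the lock knob's vertical axis, on top of the base plate, at x 0, y -90 mm of the fixture; axes as the fixture's. The knob is a 12 mm thick, 48 mm long bar on a round foot 45 mm across; the bar's top is 62 mm, the foot's top 28 mm above the bench
- knob_grip (a point): point on the lock knob's axis at mid height of its bar, 54 mm above the bench; turns with the knob. Its x axis points across the bar's 12 mm thickness (pinch the bar along x, from above), its y axis along the bar's 48 mm length
- lock_knob (a joint): lock knob angle in rad, 0 (locked, bar along the fixture's y) to 1.30 (end stop), growing clockwise as seen from above. Starts at 0 to 0.2. A detent resists from about 0.47 with some 0.1 to 0.3 N m and clicks over at about 0.65, pushing the knob on to about 0.83; from 0.75 on the bolt is clear of the wheel. It stays where it is left
- nut: bystander, loose: plain M16 hexagon nut, 24 x 28 x 13 mm, lying on the fixture's base plate near its front left corner; origin at the middle of its underside
- bearing: bystander, loose: steel ball bearing, 37 mm across, 12 mm high, lying flat on the base plate in front of the bolt; origin at the middle of its underside
- flux_tin: bystander, loose: flat round tin with a lid, 58 mm across, 27 mm high, left of the fixture; origin at the middle of its underside
- pliers: bystander, loose: pliers with dipped handles, 60 x 139 x 14 mm, lying at the left; origin at the middle of its underside
- screwdriver: bystander, loose: screwdriver, 163 mm long, 25 mm thick at the handle, lying near the bench's front edge; origin at the middle of its underside
- solder_spool: bystander, loose: wire spool standing on its flange, 61 mm across, 50 mm high, right of the fixture; origin at the middle of its underside
- oil_bottle: bystander, loose: small bottle with a thin spout, 32 mm across, 124 mm high, at the left. Beside and behind it stand large boxes of the room, which a gripper clears at 0.35 m above the bench; origin at the middle of its underside
- carton: bystander, loose: small closed carton, 55 x 76 x 40 mm, at the right; origin at the middle of its underside

How it is judged:
By the outcome, as a careful person would: the job done as asked, in the order asked, and still so for the second after the job is handed in, while the arm keeps its last pose, push and grip.
It also fails if it takes over 54 s, if anything falls off the work surface, if the arm or the gripper's body presses on something with over 40 N, if the wrist force passes 120 N, or if a joint passes its speed limit or range.

ROBOT

A 6-joint arm with a two-finger parallel gripper is mounted at the origin on a cart in front of the work surface, level with it; the furniture and walls round the work are solid. World frame = base frame: x ahead of the robot, y to its left, z up, the work surface at z = 0. Lengths are in m, angles in rad, forces in N, time in s.
With the tool pointing down it reaches from about 0.325 to 0.9 m from the base axis. Payload 6.1 kg.
Tool frame: the origin (TCP) lies between the finger pads; the fingertips stand 11 mm ahead of it and the grasp point (between the pads) lies 8 mm behind it (r.finger_overhang is the distance from the TCP to the fingertips, in m); z points along the fingers, y is the line along which they close (so a half turn about z gives the same grasp; the last joint's range is limited). The gripper opens to 85 mm and grips with 20 to 120 N. Pads are 22 mm wide; open, the fingers measure 114 mm over their backs; the gripper's body (76 mm by 85 mm) begins 54 mm behind the grasp point. The pads swing forward as they close: fully open they stand 13 mm farther back than shut.
Start: joints at [1.004, 0.22, 1.526, -0, 1.395, -0.126], TCP at [0.267, 0.565, 0.242] pointing down, gripper open.
Joint ranges: [-2.98, 2.98], [-0.91, 2.08], [0.09, 2.57], [-1.24, 4.39], [0.2, 2.65], [-2.68, 2.68]. Speed limits (rad/s): [2.57, 2.57, 3.01, 3.14, 3.14, 3.14].

INTERFACE

Orientations are given as a rotation vector (axis times angle).
In Python, from bench import r gives the robot as it stands.
- The arm moves only by the tool drive_tool, never from a script. Its argument "series" is a list of rows, each a list of 3 entries, a list of its own where there are three numbers: the shift along the tool's x, y, z in units of 200 mm (1.0 is 200 mm), then the turn, a rotation vector about the tool's x, y, z in units of 45 degrees (1.0 is 45 degrees), then the opening, from -1 (shut) to 1 (fully open). A call has 1 to 10 rows; each row is the pose to reach, as a shift and turn from the pose commanded when the call began, along the tool's axes at that moment; what a row does not reach only later rows make up. A row lasts 1/8 s, in which the tool goes at most 62.5 mm and 10.7 degrees, less where a joint would pass 70% of its speed; a pose out of reach is approached as far as the arm can. A call with a number of a shift or a turn outside -1 to 1 is refused whole. A call with a gripper value outside its range is refused whole. The fingers move at their own pace and stop on an object; "newtons" is the grip in N (left out, the last holds). Time passes only in rows, so rows that repeat a pose let the fingers close. It gives the time, the measured TCP pose, the force, the opening and the grip force at its end, in the units of the state.
- r.sense(): the state, without advancing time (a new reading comes with each control period).
- r.grab_frame(name): name is "scene" or "top" or "wrist"; returns a dict with "image" (420x560x3 uint8, red, green, blue), "depth" (420x560 float32, m along the optical axis (not along the pixel's ray), 0 where there is no reading), "camera_matrix" (3x3 intrinsics, pixels), "eye" and "orientation" of the camera in the world. Camera axes: x right, y down, z forward; pixel columns grow to the right and rows downward; lengths in m; the calibration is good to about 2 mm. A picture is of the moment at which its call begins.
- r.hand_in(): hands the job in; it is judged then, once.
The state is a dict: "time": time; "q": joint angles; "dq": joint speeds; "joint_torque": joint torques, N m; "position": TCP position; "tool_rot": TCP orientation; "ft_force": force on the tool from outside, world axes, zero at the start; "moment": the same for the moment, N m; "width": finger opening in m; "grip_force": force on a finger pad.
Only numpy, scipy, OpenCV 4.12 (cv2) and the standard library are available. Lean on these libraries where they do the work, as an engineer would, in place of code of your own. Each camera call takes 0.05 s, during which the arm holds its last target. There are 200 camera calls.

## Working session

There is one attempt and no reset: what is moved stays moved. The work goes in short steps, Python scripts to look and compute and a tool call to move; the robot and the scene stay as the last step left them, time stands still between calls to the robot, and variables do not carry over. Pictures are saved under pics/ and viewed, at most 10 in all, crops included, and the job is handed in when it is done.

Besides the shell and the picture viewer there is one more tool, called after "Emit:" as a command line: name --argument value ..., lists and objects as JSON in quotes. drive_tool: Moves the arm, as the interface text tells. Its arguments: {"type":"object","properties":{"series":{"type":"array"},"newtons":{"type":"number"}},"required":["series"]}

```bash
mkdir -p pics; ls
python3 - <<'E'
from bench import r
import cv2, numpy as np
for n in ("top","scene"):
    f=r.grab_frame(n); cv2.imwrite(f"pics/{n}0.png",f["image"][:,:,::-1]); np.savez(f"{n}0.npz",**f)
    print(n,f["camera_matrix"],f["eye"],f["orientation"])
print(r.sense())
E
```

```text
pics
top [[419.32461743   0.         276.71471147]
 [  0.         419.32461743 203.27190925]
 [  0.           0.           1.        ]] [ 0.3479737  -0.09422127  1.33713124] [-2.16660184  2.14634666 -0.14685152]
scene [[482.89129531   0.         284.52893022]
 [  0.         482.89129531 211.47327866]
 [  0.           0.           1.        ]] [-0.57265892 -0.7519795   0.92550114] [-1.93100241  1.12870529 -0.56900853]
{'time': 0.1, 'q': array([ 1.00392403e+00,  2.21148002e-01,  1.52750332e+00,  2.89200153e-05,
        1.39470577e+00, -1.26114072e-01]), 'dq': array([-4.17381262e-04, -3.51365071e-03, -2.72785492e-03,  9.45680479e-05,
       -6.67108460e-04,  4.52830200e-04]), 'joint_torque': array([ 2.43976836e-03, -4.98244143e+01, -3.90546227e+01, -9.37611162e-05,
        5.72283694e-03, -1.78504951e-05]), 'position': array([0.26635798, 0.56481723, 0.24130466]), 'tool_rot': array([-6.86621563e-01, -3.06499849e+00,  2.59116300e-03]), 'ft_force': array([0.28801776, 0.37190924, 0.52704816]), 'moment': array([-0.02458236,  0.0056317 ,  0.0111731 ]), 'grip_force': 0.0, 'width': 0.08523112992305691}
```

View pics/top0.png

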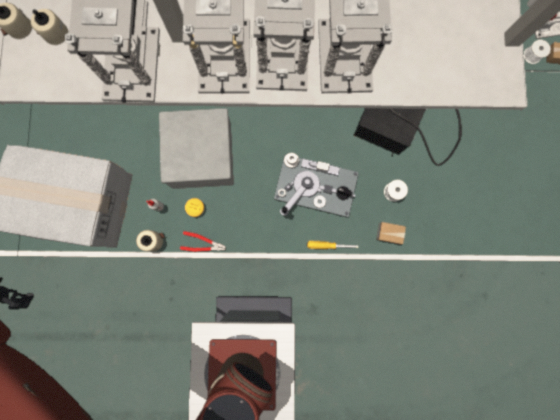

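View pics/scene0.png

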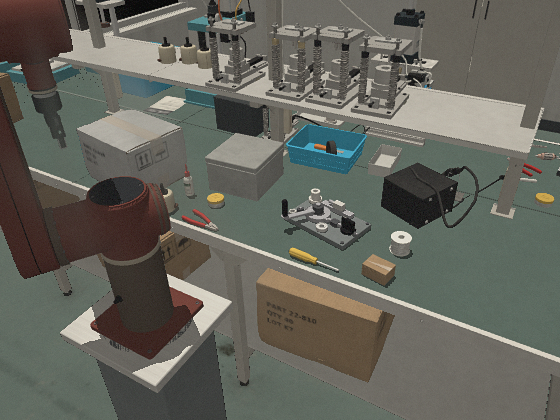

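The top view shows the fixture plate around (316,185), the lever handle at about (286,212) and the black knob at about (345,192). The scene view confirms it, with the handle on the near left and the knob on the right.

```bash
cat > h.py <<'E'
import numpy as np, cv2
from scipy.spatial.transform import Rotation as R
def ray(f,uv,z):
    "pixels -> world points on plane z"
    uv=np.atleast_2d(np.array(uv,float)); K=f["camera_matrix"]
    d=np.c_[(uv[:,0]-K[0,2])/K[0,0],(uv[:,1]-K[1,2])/K[1,1],np.ones(len(uv))]@R.from_rotvec(f["orientation"]).as_matrix().T
    e=f["eye"]; return e+d*((z-e[2])/d[:,2])[:,None]
def proj(f,P):
    c=(np.atleast_2d(P)-f["eye"])@R.from_rotvec(f["orientation"]).as_matrix()
    K=f["camera_matrix"]; return c[:,:2]/c[:,2:]*[K[0,0],K[1,1]]+K[:2,2]
def delta(s,pos,rot=None):
    "move rows units: shift/0.2 in tool axes, turn/45deg"
    T=R.from_rotvec(s["tool_rot"]); d=T.inv().apply(np.array(pos)-s["position"])/0.2
    t=(T.inv()*rot).as_rotvec()/(np.pi/4) if rot is not None else np.zeros(3)
    return d.round(3),t.round(3)
def down(yaw_y):
    "tool down with tool y axis at world angle yaw_y"
    y=np.array([np.cos(yaw_y),np.sin(yaw_y),0]); z=np.array([0,0,-1.]); x=np.cross(y,z)
    return R.from_matrix(np.c_[x,y,z])
E
python3 - <<'E'
from h import *
f=dict(np.load("top0.npz"))
c=f["image"][140:225,260:370]; cv2.imwrite("pics/topc.png",cv2.resize(c[:,:,::-1],None,fx=7,fy=7,interpolation=cv2.INTER_CUBIC))
print(ray(f,[[345,192]],.054),ray(f,[[286,212]],.1),ray(f,[[316,185]],.018))
from bench import r
s=r.sense(); print(R.from_rotvec(s["tool_rot"]).as_matrix().round(3))
E
```

```text
[[ 0.55369134 -0.3119523   0.054     ]] [[ 0.48448041 -0.12813343  0.1       ]] [[ 0.58116533 -0.22565056  0.018     ]]
[[-0.904  0.427 -0.001]
 [ 0.427  0.904 -0.001]
 [ 0.    -0.002 -1.   ]]
```

View pics/topc.png

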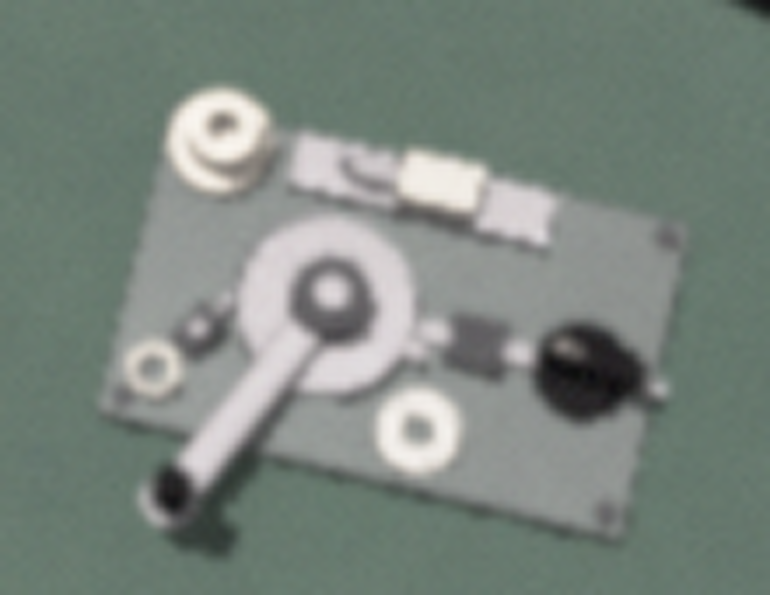

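The crop gives the plate corners: front left (103,405), front right (620,540) and back right (690,225). The handle top is at (172,488), the hub at (330,293) and the knob at (588,370). The bearing (418,430) and the nut (152,367) lie on the plate.

Run:
```python
from h import *
f=dict(np.load("top0.npz"))
g=lambda u,v,z: ray(f,[[260+u/7-.43,140+v/7-.43]],z)[0]
fl,fr,br=g(103,405,.018),g(620,540,.018),g(690,225,.018)
d=fl-fr; print(fl,fr,br,np.linalg.norm(d),np.linalg.norm(br-fr))
y1=np.degrees(np.arctan2(-d[0],d[1])); e=br-fr; y2=np.degrees(np.arctan2(e[1],e[0])); print("yaw",y1,y2)
print("handle",g(172,485,.112),"hub",g(330,293,.066),"knob",g(588,368,.05))
yaw=np.radians((y1+y2)/2); c=(fl+br)/2
M=np.array([[np.cos(yaw),-np.sin(yaw)],[np.sin(yaw),np.cos(yaw)]])
o=c[:2]+M@[-.005,0]; print("origin",o,"piv",o+M@[0,.03],"knob",o+M@[0,-.09])
```

```text
[ 0.53975816 -0.0928533   0.018     ] [ 0.48043581 -0.32704078  0.018     ] [ 0.62577394 -0.36106962  0.018     ] 0.24158418269599954 0.1492686643877747
yaw -14.214671153532464 -13.177609333081431
handle [ 0.49240752 -0.1222792   0.112     ] hub [ 0.58355464 -0.1922854   0.066     ] knob [ 0.55384306 -0.30817426  0.05      ]
origin [ 0.57790822 -0.2257776 ] piv [ 0.58501141 -0.19663065] knob [ 0.55659868 -0.31321845]
```

Emit:
drive_tool --series '[[[-0.3, -0.3, -0.2], [0, 0, 0], 1], [[-0.6, -0.6, -0.2], [0, 0, 0], 1], [[-0.8, -0.8, -0.2], [0, 0, 0], 1], [[-1, -1, -0.2], [0, 0, 0], 1], [[-1, -1, -0.2], [0, 0, 0], 1]]'

```text
time: 0.72
position: [0.3626, 0.2966, 0.2821]
tool_rot: [0.689, 3.065, -0.001]
ft_force: [0.3, 0.3, -0.3]
width: 0.0855
grip_force: 0.0
```

Emit:
drive_tool --series '[[[-0.2, -0.2, 0], [0, 0, 0.2], 1], [[-0.4, -0.4, 0], [0, 0, 0.4], 1], [[-0.6, -0.6, 0], [0, 0, 0.6], 1], [[-0.8, -0.8, 0], [0, 0, 0.8], 0.5], [[-1, -1, 0], [0, 0, 1], 0.2], [[-1, -1, 0], [0, 0, 1], 0.2]]'

```text
time: 1.48
position: [0.4583, 0.0295, 0.2818]
tool_rot: [-1.816, -2.563, 0.002]
ft_force: [0.1, -0.6, 0.7]
width: 0.0508
grip_force: 0.0
```

Run:
```python
from h import *; from bench import r
s=r.sense(); print(s["time"],s["position"],s["q"].round(3), *delta(s,[.525,-.28,.26],down(np.radians(-15))))
```

```text
1.475 [0.45826548 0.02946049 0.28182789] [-1.070e-01 -2.120e-01  1.886e+00 -1.000e-03  1.468e+00 -4.450e-01] [-1.57  -0.198  0.11 ] [-0.001  0.001  0.763]
```

Emit:
drive_tool --series '[[[-0.25, -0.05, 0], [0, 0, 0.2], 0.2], [[-0.5, -0.1, 0], [0, 0, 0.4], 0.2], [[-0.75, -0.1, 0], [0, 0, 0.6], 0.2], [[-1, -0.1, 0], [0, 0, 0.76], 0.2], [[-1, -0.1, 0.1], [0, 0, 0.76], 0.2]]'

```text
time: 2.1
position: [0.5079, -0.1644, 0.2631]
tool_rot: [2.484, 1.919, 0.002]
ft_force: [0.9, 0.2, -0.9]
width: 0.0511
grip_force: 0.0
```

Run:
```python
from h import *; from bench import r
s=r.sense(); print(s["time"],s["position"],s["q"].round(3), *delta(s,[.525,-.28,.26],down(np.radians(-15))))
f=r.grab_frame("wrist"); print(f["eye"],f["orientation"],R.from_rotvec(s["tool_rot"]).inv().apply(f["eye"]-s["position"]))
cv2.imwrite("pics/w1.png",f["image"][:,:,::-1])
```

```text
2.1 [ 0.50792039 -0.1643583   0.26310534] [-0.461 -0.014  1.741 -0.     1.412 -0.206] [-0.538  0.228  0.017] [0.003 0.001 0.009]
[ 0.52789515 -0.08524886  0.39407916] [ 2.8002793  -0.35850787 -0.0556546 ] [ 0.0814855  -0.00027244 -0.13103998]
```

View pics/w1.png

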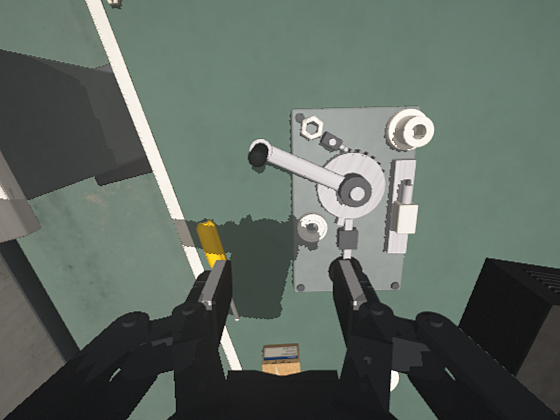

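The wrist view shows the handle top at (258,152), the pivot hub at (355,190) and plate corners at (292,108) and (415,108). The knob at about (345,265) is half hidden by a finger, so I'll shift to see it.

Emit:
drive_tool --series '[[[-0.25, 0.1, 0], [0, 0, 0], 0.2], [[-0.5, 0.2, 0], [0, 0, 0], 0.2], [[-0.75, 0.3, 0], [0, 0, 0], 0.2], [[-0.95, 0.3, 0], [0, 0, 0], 0.2], [[-0.95, 0.3, 0], [0, 0, 0], 0.2]]'

```text
time: 2.78
position: [0.5166, -0.3621, 0.2617]
tool_rot: [-2.483, -1.922, 0.001]
ft_force: [0.3, 0.5, -0.1]
width: 0.0512
grip_force: 0.0
```

Run:
```python
from h import *; from bench import r
s=r.sense(); print(s["time"],s["position"],s["tool_rot"])
f=r.grab_frame("wrist"); np.savez("w2.npz",**f)
print(f["camera_matrix"][0],f["eye"])
im=f["image"][90:330,180:400]
cv2.imwrite("pics/w2.png",cv2.resize(im[:,:,::-1],None,fx=2.5,fy=2.5,interpolation=cv2.INTER_CUBIC))
```

```text
2.775 [ 0.5165816  -0.36213273  0.26168456] [-2.48322382e+00 -1.92209532e+00  7.78179565e-04]
[311.54839577   0.         282.06950685] [ 0.53691496 -0.28325403  0.39272438]
```

View pics/w2.png

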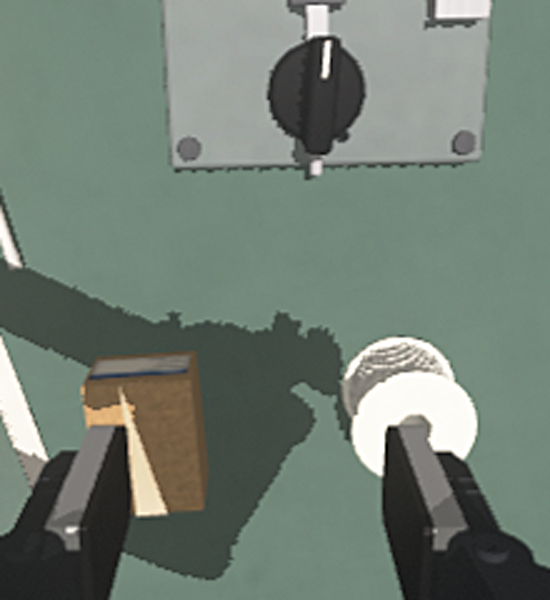

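The crop shows the knob foot centre at (316,92), the bar's white pointer from (328,42) to (325,78), and plate corners at (172,168) and (482,160). I'll use the depth to find the bar's top face.

```bash
cat >> h.py <<'E'
def cloud(f):
    "world point per pixel from depth, HxWx3"
    K=f["camera_matrix"]; d=f["depth"]; v,u=np.mgrid[:d.shape[0],:d.shape[1]]
    c=np.stack([(u-K[0,2])/K[0,0]*d,(v-K[1,2])/K[1,1]*d,d],-1)
    P=c@R.from_rotvec(f["orientation"]).as_matrix().T+f["eye"]; P[d==0]=np.nan; return P
def blob(P,xy,rad,z0,z1):
    m=(np.hypot(P[...,0]-xy[0],P[...,1]-xy[1])<rad)&(P[...,2]>z0)&(P[...,2]<z1); Q=P[m]
    rc=cv2.minAreaRect(Q[:,:2].astype(np.float32)*1000)
    w=np.linalg.svd(Q[:,:2]-Q[:,:2].mean(0),full_matrices=False)[2][0]
    return Q.mean(0),len(Q),rc,np.degrees(np.arctan2(w[1],w[0]))
E
python3 - <<'E'
from h import *
f=dict(np.load("w2.npz")); P=cloud(f)
print("bar",blob(P,(.556,-.313),.035,.056,.07))
print("foot",blob(P,(.556,-.313),.035,.023,.035)[:3])
g=lambda u,v,z: ray(f,[[180+u/2.5-.3,90+v/2.5-.3]],z)[0]
fr,br=g(172,168,.018),g(482,160,.018); d=br-fr
print(fr,br,np.linalg.norm(d),"yaw",np.degrees(np.arctan2(d[1],d[0])))
m=(fr+br)[:2]/2; n=np.array([-d[1],d[0]])/np.hypot(*d[:2]); t=d[:2]/np.hypot(*d[:2])
print("knob from plate",m+n*.0325-t*.005)
l=g(328,42,.062)-g(325,78,.062); print("line ang",np.degrees(np.arctan2(l[1],l[0])),g(316,92,.028))
E
```

```text
bar (array([ 0.55811864, -0.30863051,  0.06073073]), 548, ((558.1925048828125, -309.4482116699219), (47.893516540527344, 12.180195808410645), 72.09224700927734), np.float64(-107.89858634328242))
foot (array([ 0.55718582, -0.30847383,  0.02710839]), 823, ((558.9789428710938, -311.38348388671875), (44.16968536376953, 59.82032012939453), 20.14778709411621))
[ 0.48305811 -0.32701879  0.018     ] [ 0.62748732 -0.36034461  0.018     ] 0.1482241717710585 yaw -12.993113274651723
knob from plate [ 0.55770783 -0.31088963]
line ang 72.14682777122324 [ 0.55732146 -0.30924257  0.028     ]
```

Run:
```python
from h import *; from bench import r
s=r.sense(); print(s["q"].round(3)); print(*delta(s,[.558,-.3095,.1],down(np.radians(-17.9))),*delta(s,[.558,-.3095,.048]))
```

```text
[-7.340e-01  2.230e-01  1.487e+00  1.000e-03  1.433e+00 -4.820e-01]
[0.297 0.135 0.809] [-0.002 -0.002  0.077] [0.297 0.136 1.069] [0. 0. 0.]
```

Emit:
drive_tool --series '[[[0.15, 0.07, 0.1], [0, 0, 0.08], 0.1], [[0.297, 0.135, 0.2], [0, 0, 0.08], 0.0], [[0.297, 0.135, 0.4], [0, 0, 0.08], -0.1], [[0.297, 0.135, 0.6], [0, 0, 0.08], -0.1], [[0.297, 0.135, 0.7], [0, 0, 0.08], -0.1], [[0.297, 0.135, 0.7], [0, 0, 0.08], -0.1]]'

```text
time: 3.58
position: [0.5576, -0.3085, 0.1209]
tool_rot: [-2.538, -1.845, 0.001]
ft_force: [-0.1, 0.5, 0.3]
width: 0.0388
grip_force: 0.0
```

Run:
```python
from h import *; from bench import r
s=r.sense(); print(s["time"],s["position"],s["width"]); print(*delta(s,[.558,-.3095,.048],down(np.radians(-17.9))))
```

```text
3.575 [ 0.557553   -0.30849813  0.12092904] 0.03880684200493427
[-0.005  0.005  0.365] [-0.004 -0.002 -0.002]
```

Emit:
drive_tool --series '[[[-0.005, 0.005, 0.15], [0, 0, 0], -0.1], [[-0.005, 0.005, 0.28], [0, 0, 0], -0.1], [[-0.005, 0.005, 0.363], [0, 0, 0], -0.1], [[-0.005, 0.005, 0.363], [0, 0, 0], -0.1], [[-0.005, 0.005, 0.363], [0, 0, 0], -1], [[-0.005, 0.005, 0.363], [0, 0, 0], -1], [[-0.005, 0.005, 0.363], [0, 0, 0], -1], [[-0.005, 0.005, 0.363], [0, 0, 0], -1]]' --newtons 40

```text
time: 4.58
position: [0.5581, -0.3117, 0.0516]
tool_rot: [-2.541, -1.845, 0.002]
ft_force: [-8.1, 1.9, 7.5]
width: 0.0113
grip_force: 41.2
```

Emit:
drive_tool --series '[[[0, 0, 0], [0, 0, 0.15], -1], [[0, 0, 0], [0, 0, 0.3], -1], [[0, 0, 0], [0, 0, 0.45], -1], [[0, 0, 0], [0, 0, 0.6], -1], [[0, 0, 0], [0, 0, 0.75], -1], [[0, 0, 0], [0, 0, 0.9], -1], [[0, 0, 0], [0, 0, 1], -1], [[0, 0, 0], [0, 0, 1], -1]]' --newtons 60

```text
time: 5.58
position: [0.5574, -0.3113, 0.0517]
tool_rot: [-3.054, -0.731, 0.005]
ft_force: [-9.5, 4.3, 10.6]
width: 0.0107
grip_force: 63.7
```

Emit:
drive_tool --series '[[[0, 0, 0], [0, 0, 0.1], -1], [[0, 0, 0], [0, 0, 0.18], -1], [[0, 0, 0], [0, 0, 0.18], -1]]'

```text
time: 5.95
position: [0.5573, -0.3111, 0.0517]
tool_rot: [-3.097, -0.513, 0.005]
ft_force: [-10.8, 5.6, 10.4]
width: 0.0105
grip_force: 63.7
```

Run:
```python
from h import *; from bench import r
s=r.sense(); y=R.from_rotvec(s["tool_rot"]).as_matrix()[:,1]; print(s, "knob approx",np.radians(-13.3)-np.arctan2(y[1],y[0]))
```

```text
{'time': 5.95, 'q': array([-6.32086328e-01,  4.48197584e-01,  1.62007335e+00, -1.19721872e-03,
        1.07695786e+00,  6.10783240e-01]), 'dq': array([ 8.27881414e-04,  8.25449872e-04,  3.36876156e-05, -7.74744177e-05,
       -7.19376018e-04, -1.88779699e-02]), 'joint_torque': array([  0.56387706, -50.49155831, -35.71915269,   0.72340675,
        -3.8304247 ,   0.2586738 ]), 'position': array([ 0.55734159, -0.31114921,  0.05173311]), 'tool_rot': array([-3.09747096, -0.51337854,  0.00517456]), 'ft_force': array([-10.7895297 ,   5.64226831,  10.38861049]), 'moment': array([0.79986078, 1.88691112, 0.01116304]), 'grip_force': 63.682982325553894, 'width': 0.010523605915180078} knob approx 1.0101748692373256
```

Emit:
drive_tool --series '[[[0, 0, 0], [0, 0, 0], -0.3], [[0, 0, 0], [0, 0, 0], -0.3], [[0, 0, 0], [0, 0, 0], -0.3], [[0, 0, -0.15], [0, 0, 0], -0.3], [[0, 0, -0.4], [0, 0, 0], -0.2], [[0, 0, -0.7], [0, 0, 0], 0], [[0, 0, -0.9], [0, 0, 0], 0], [[0, 0, -0.9], [0, 0, 0], 0]]'

```text
time: 6.95
position: [0.5611, -0.3132, 0.2353]
tool_rot: [3.093, 0.513, 0.01]
ft_force: [0.5, -0.8, 0.6]
width: 0.0424
grip_force: 0.0
```

Run:
```python
from h import *; from bench import r
s=r.sense(); print(s["time"],s["position"])
f=r.grab_frame("wrist"); np.savez("w3.npz",**f); P=cloud(f)
cv2.imwrite("pics/w3.png",f["image"][:,:,::-1])
print(proj(f,[[.558,-.3095,.062],[.492,-.122,.112]]))
for n,a in (("bar",((.558,-.3095),.03,.056,.07)),("handle",((.492,-.122),.03,.095,.12)),("hub",((.585,-.195),.03,.055,.08))):
    try: print(n,blob(P,*a))
    except Exception as e: print(n,e)
print("hand cmd",*delta(s,[.492,-.122,.17]))
```

```text
6.95 [ 0.56108359 -0.31321107  0.23527584]
[[277.27939472 194.38972602]
 [ 44.72084454 211.99325172]]
bar (array([ 0.55939733, -0.30933526,  0.06081555]), 533, ((558.5206909179688, -309.44085693359375), (47.096317291259766, 11.425347328186035), 18.918167114257812), np.float64(-161.05120892634537))
handle (array([ 0.49746814, -0.12564771,  0.10572023]), 480, ((496.1578063964844, -123.6612548828125), (17.18436622619629, 16.419496536254883), 66.18956756591797), np.float64(-145.1665645299039))
hub (array([ 0.58640235, -0.19418227,  0.06050305]), 1132, ((585.9232177734375, -193.21768188476562), (34.35108184814453, 35.37968063354492), 18.393604278564453), np.float64(-67.07131940609702))
hand cmd [-0.02  -1.019  0.318] [0. 0. 0.]
```

View pics/w3.png

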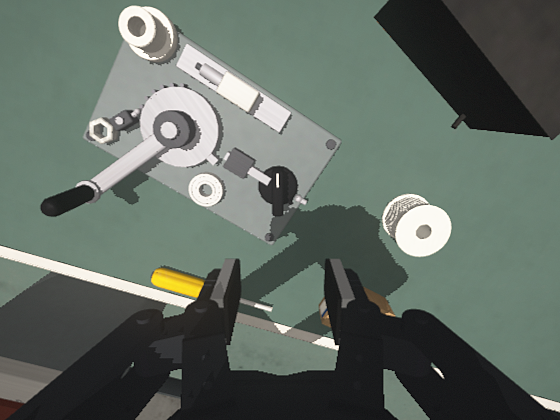

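The bar now lies at 18.9°, so the knob is at about 1.0 rad, past its click, and the bolt is drawn out of the wheel. The lever handle top is at (45,212) in the image, about (0.496,-0.124) in the world.

Run:
```python
from h import *; from bench import r
s=r.sense(); print(*delta(s,[.496,-.1237,.17],down(np.radians(-127.9))))
```

```text
[ 0.002 -0.997  0.307] [ 0.003 -0.006  1.261]
```

Emit:
drive_tool --series '[[[0, -0.25, 0], [0, 0, 0.2], 0.1], [[0, -0.5, 0], [0, 0, 0.4], 0.1], [[0, -0.75, 0], [0, 0, 0.6], 0.1], [[0, -0.997, 0], [0, 0, 0.8], 0.1], [[0, -0.997, 0.1], [0, 0, 1], 0.1], [[0, -0.997, 0.2], [0, 0, 1], 0.1], [[0, -0.997, 0.2], [0, 0, 1], 0.1]]'

```text
time: 7.88
position: [0.4922, -0.1218, 0.1863]
tool_rot: [-3.059, 0.71, 0.01]
ft_force: [-0.5, -0.3, 0.3]
width: 0.047
grip_force: 0.0
```

Run:
```python
from h import *; from bench import r
s=r.sense(); print(s["q"].round(2),*delta(s,[.496,-.1237,.08],down(np.radians(-127.9))))
f=r.grab_frame("wrist"); P=cloud(f)
for n,a in (("handle",((.496,-.124),.03,.107,.12)),("hub",((.585,-.195),.03,.055,.08))):
    try: print(n,blob(P,*a))
    except Exception as e: print(n,e)
```

```text
[-0.4  -0.01  1.88 -0.    1.27  1.63] [ 0.025 -0.     0.531] [0.001 0.008 0.262]
handle (array([ 0.49544498, -0.12302568,  0.10959823]), 328, ((494.8947448730469, -122.98211669921875), (14.729255676269531, 14.067693710327148), 44.64180374145508), np.float64(-147.45132653890624))
hub (array([ 0.58532728, -0.1927573 ,  0.06041638]), 1924, ((585.2461547851562, -192.84323120117188), (35.19331741333008, 34.9818000793457), 73.4015884399414), np.float64(114.28903654764652))
```

Emit:
drive_tool --series '[[[0.02, 0, 0.1], [0, 0, 0.15], 0.1], [[0.02, 0, 0.25], [0, 0, 0.26], 0.0], [[0.02, 0, 0.4], [0, 0, 0.26], -0.1], [[0.02, 0, 0.53], [0, 0, 0.26], -0.1], [[0.02, 0, 0.53], [0, 0, 0.26], -0.1], [[0.02, 0, 0.53], [0, 0, 0.26], -1], [[0.02, 0, 0.53], [0, 0, 0.26], -1], [[0.02, 0, 0.53], [0, 0, 0.26], -1]]' --newtons 40

```text
time: 8.93
position: [0.499, -0.1252, 0.0852]
tool_rot: [2.971, -1.019, 0.004]
ft_force: [-0.9, 0.2, 4.8]
width: 0.0167
grip_force: 39.5
```

```bash
cat >> h.py <<'E'
PIV=np.array([.5855,-.1928]); YAW=np.radians(-13.3); A0=np.radians(150.2)
def lever(s):
    d=s["position"][:2]-PIV; return np.arctan2(d[1],d[0])%(2*np.pi)-YAW-A0, np.hypot(*d)
def at(q,z=.082):
    a=A0+YAW+q; return [PIV[0]+.115*np.cos(a),PIV[1]+.115*np.sin(a),z], down(a+np.pi/2-2*np.pi)
def rep(s,qs,z):
    print("lever",lever(s),s["ft_force"].round(1),s["time"],s["width"],s["position"].round(4),s["q"].round(2))
    for q in qs: p,o=at(q,z); print(q,*delta(s,p,o))
E
python3 - <<'E'
from h import *; from bench import r
s=r.sense(); rep(s,[.1,.2,.28,.34],s["position"][2])
E
```

```text
lever (np.float64(0.08882143882895921), np.float64(0.10982190927324723)) [-0.9  0.2  4.8] 8.925 0.01668796091202706 [ 0.499  -0.1252  0.0852] [-0.4   0.13  1.95 -0.    1.06  1.83]
0.1 [-0.026  0.006 -0.   ] [-0.001 -0.003 -0.011]
0.2 [-0.023  0.064 -0.   ] [-0.001 -0.003 -0.138]
0.28 [-0.016  0.109 -0.   ] [-0.    -0.003 -0.24 ]
0.34 [-0.008  0.143 -0.   ] [-0.    -0.003 -0.316]
```

Emit:
drive_tool --series '[[[0, 0.023, 0], [0, 0, -0.05], -1], [[0.002, 0.05, 0], [0, 0, -0.12], -1], [[0.005, 0.077, 0], [0, 0, -0.18], -1], [[0.01, 0.104, 0], [0, 0, -0.24], -1], [[0.01, 0.104, 0], [0, 0, -0.24], -1]]' --newtons 50

```text
time: 9.55
position: [0.4879, -0.1424, 0.0852]
tool_rot: [-3.054, 0.735, -0.004]
ft_force: [-0.5, 2.4, 5.6]
width: 0.0165
grip_force: 49.0
```

Run:
```python
from h import *; from bench import r
s=r.sense(); rep(s,[],.08)
```

```text
lever (np.float64(0.27599407902733253), np.float64(0.10985792657486167)) [-0.5  2.4  5.6] 9.55 0.016542673790368476 [ 0.4879 -0.1424  0.0852] [-0.44  0.12  1.96  0.    1.06  1.6 ]
```

Emit:
drive_tool --series '[[[0, 0.014, 0], [0, 0, -0.03], -1], [[0.001, 0.028, 0], [0, 0, -0.065], -1], [[0.001, 0.036, 0], [0, 0, -0.083], -1], [[0.001, 0.036, 0], [0, 0, -0.083], -1]]'

```text
time: 10.05
position: [0.4845, -0.1493, 0.0852]
tool_rot: [3.076, -0.635, 0.003]
ft_force: [-1.8, -0.4, 6.3]
width: 0.0162
grip_force: 49.2
```

Run:
```python
from h import *; from bench import r
s=r.sense(); rep(s,[],.08)
```

```text
lever (np.float64(0.34605234006390706), np.float64(0.10997771362297491)) [-1.8 -0.4  6.3] 10.05 0.016238834726100715 [ 0.4845 -0.1493  0.0852] [-0.45  0.11  1.96 -0.    1.06  1.52]
```

Emit:
drive_tool --series '[[[0.001, 0.033, 0], [0, 0, -0.076], -1], [[0.004, 0.066, 0], [0, 0, -0.153], -1], [[0.007, 0.085, 0], [0, 0, -0.198], -1], [[0.007, 0.085, 0], [0, 0, -0.198], -1]]'

```text
time: 10.55
position: [0.4791, -0.1648, 0.0852]
tool_rot: [-3.116, 0.395, -0.003]
ft_force: [-1.6, 3.8, 7.4]
width: 0.0166
grip_force: 49.4
```

Emit:
drive_tool --series '[[[0, 0.015, 0], [0, 0, -0.035], -1], [[0.001, 0.03, 0], [0, 0, -0.07], -1], [[0.002, 0.046, 0], [0, 0, -0.108], -1], [[0.002, 0.046, 0], [0, 0, -0.108], -1]]'

```text
time: 11.05
position: [0.4768, -0.1747, 0.0852]
tool_rot: [3.13, -0.261, 0.002]
ft_force: [-4.0, 0.1, 6.0]
width: 0.0166
grip_force: 49.5
```

Run:
```python
from h import *; from bench import r
s=r.sense(); rep(s,[],.08)
```

```text
lever (np.float64(0.5869972059889719), np.float64(0.11019529947011905)) [-4.   0.1  6. ] 11.05 0.016587108825857344 [ 0.4768 -0.1747  0.0852] [-0.51  0.12  1.96 -0.    1.06  1.23]
```

Emit:
drive_tool --series '[[[0.001, 0.033, 0], [0, 0, -0.076], -1], [[0.004, 0.066, 0], [0, 0, -0.153], -1], [[0.007, 0.085, 0], [0, 0, -0.198], -1], [[0.007, 0.085, 0], [0, 0, -0.198], -1]]'

```text
time: 11.55
position: [0.4752, -0.1909, 0.0852]
tool_rot: [-3.141, 0.018, -0.001]
ft_force: [-3.5, 2.9, 8.8]
width: 0.0169
grip_force: 49.8
```

Emit:
drive_tool --series '[[[0, 0.015, 0], [0, 0, -0.035], -1], [[0.001, 0.03, 0], [0, 0, -0.07], -1], [[0.002, 0.046, 0], [0, 0, -0.108], -1], [[0.002, 0.05, 0], [0, 0, -0.118], -1], [[0.002, 0.05, 0], [0, 0, -0.118], -1]]'

```text
time: 12.18
position: [0.4755, -0.2018, 0.0852]
tool_rot: [3.137, 0.128, 0.001]
ft_force: [-3.1, -0.4, 6.9]
width: 0.0165
grip_force: 49.6
```

Run:
```python
from h import *; from bench import r
s=r.sense(); rep(s,[],.08); print(abs(s["dq"]).max())
f=r.grab_frame("wrist"); P=cloud(f); cv2.imwrite("pics/w5.png",f["image"][:,:,::-1])
try: print("bar",blob(P,(.558,-.3095),.03,.056,.068))
except Exception as e: print(e)
```

```text
lever (np.float64(0.8342401889871347), np.float64(0.11038495293790071)) [-3.1 -0.4  6.9] 12.175 0.01649594493027818 [ 0.4755 -0.2018  0.0852] [-0.55  0.14  1.94 -0.    1.06  0.94]
0.004907416980507348
bar (array([ 0.55899368, -0.30744567,  0.06042225]), 2886, ((558.0055541992188, -309.0133361816406), (47.667118072509766, 12.781198501586914), 18.758712768554688), np.float64(-161.13419338910205))
```

View pics/w5.png

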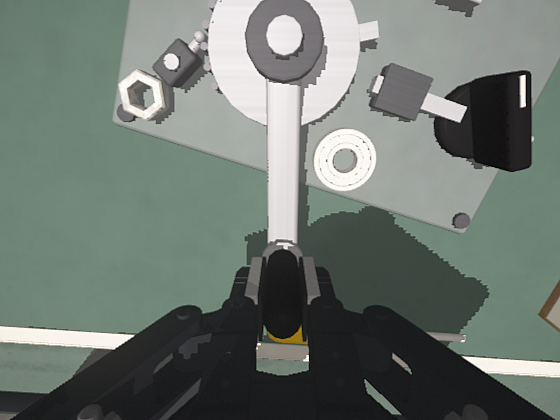

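The picture shows the handle held at (283,290), the knob bar at (503,120) still turned at 18.8°, and the nut (143,95) and bearing (345,160) in place. The lever reads 0.834 rad, past the third click, with almost no load on it.

Emit:
drive_tool --series '[[[0, 0, 0], [0, 0, 0], -1], [[0, 0, 0], [0, 0, 0], -1], [[0, 0, 0], [0, 0, 0], -1], [[0, 0, 0], [0, 0, 0], -1]]'

```text
time: 12.72
position: [0.4755, -0.2018, 0.0852]
tool_rot: [3.137, 0.128, 0.001]
ft_force: [-2.9, -0.6, 7.1]
width: 0.0167
grip_force: 49.6
```

Run:
```python
from h import *; from bench import r
s=r.sense(); rep(s,[],.08); print(abs(s["dq"]).max())
if abs(lever(s)[0]-.835)<.015: print(r.hand_in())
```

```text
lever (np.float64(0.8338869048043791), np.float64(0.11041459887676551)) [-2.9 -0.6  7.1] 12.725 0.016739948702217063 [ 0.4755 -0.2018  0.0852] [-0.55  0.14  1.94 -0.    1.06  0.94]
0.0025650463021626943
the job is handed in; nothing more can be done
None
```

The job is handed in at 12.7 s: the knob is past its click (about 1.0 rad), and the lever is three clicks forward, at rest at about 0.834 rad with the handle still gripped; the nut and bearing had not moved in the last picture.

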